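Pack the forming kit at the jeweller's bench

ROBOT

A 6-joint arm with a two-finger parallel gripper is mounted at the origin on the work surface. World frame = base frame: x ahead of the robot, y to its left, z up, the work surface at z = 0. Lengths are in m, angles in rad, forces in N, time in s.
With the tool pointing down it reaches from about 0.35 to 0.85 m from the base axis. Payload 8.1 kg.
Tool frame: the origin (TCP) lies at the very end of the fingers, on their centre line; the grasp point (between the pads) lies 19 mm behind it (env.grasp_offset is the distance from the TCP to the grasp point, in m); z points along the fingers, y is the line along which they close (so a half turn about z gives the same grasp; the last joint's range is limited). The gripper opens to 93 mm and grips with 3 to 60 N. Pads are 15 mm wide; open, the fingers measure 128 mm over their backs; the gripper's body (75 mm by 188 mm) begins 65 mm behind the grasp point.
Start: joints at [-1.326, 0.13, 1.488, -0, 1.523, -0.085], TCP at [0.194, -0.568, 0.219] pointing down, gripper open.
Joint ranges: [-2.96, 2.96], [-0.89, 2.26], [0.02, 2.5], [-1.34, 4.48], [0, 2.73], [-2.66, 2.66]. Speed limits (rad/s): [2.39, 2.39, 2.79, 3.14, 3.14, 3.14].

INTERFACE

Orientations are given as a unit quaternion [x, y, z, w].
In Python, from cell import env gives the robot as it stands.
- The arm moves only by the tool move_arm, never from a script. Its argument "series" is a list of rows, each an object of numbers: "fingers": the opening in per cent of the stroke, from 0 (shut) to 100 (fully open); "x", "y", "z": the shift along the world's x, y, z in m; "wx", "wy", "wz": the turn, a rotation vector about the world's x, y, z in degrees. A call has 1 to 12 rows; each row shifts and turns the commanded pose from where the row before left it; what a row does not reach is not made up. A row lasts 1/8 s, in which the tool goes at most 62.5 mm and 10.7 degrees, less where a joint would pass 70% of its speed; a pose out of reach is approached as far as the arm can. A call is refused whole if a number of a shift passes 0.0625 or a number of a turn 10.7, either way. A call with a gripper value outside its range is refused whole. The fingers move at their own pace and stop on an object; "squeeze" is the grip in N (left out, the last holds). Time passes only in rows, so rows that do not move let the fingers close. It gives the time, the measured TCP pose, the force, the opening and the grip force at its end, in the units of the state.
- env.get_state(): the state, without advancing time (a new reading comes with each control period).
- env.get_image(name): name is "scene" or "top"; returns the picture (384x512x3 uint8, blue, green, red); there is no depth.
- env.camera_params(name): a dict with "mtx" (3x3 intrinsics, pixels), "k1" (the pictures are not rectified: a ray, as slopes to the right and down, at radius r is drawn at 1 + k1 r^2 times it, then the intrinsics apply), "R" (3x3) and "t" (3): a world point X has camera coordinates R X + t. Camera axes: x right, y down, z forward; pixel columns grow to the right and rows downward; lengths in m; the calibration is good to about 2 mm. A picture is of the moment at which its call begins. camera_params takes no time and is no camera call.
- env.sign_off(): hands the job in; it is judged then, once.
The state is a dict: "clock": time; "joint_positions": joint angles; "joint_vel": joint speeds; "joint_efforts": joint torques, N m; "tcp_pos": TCP position; "tool_rot": TCP orientation; "ft_force": force on the tool from outside, world axes, zero at the start; "moment": the same for the moment, N m; "width": finger opening in m; "gripper_force": force on a finger pad.
Only numpy, scipy, OpenCV 4.12 (cv2) and the standard library are available. Lean on these libraries where they do the work, as an engineer would, in place of code of your own. Each camera call takes 0.05 s, during which the arm holds its last target. There are 200 camera calls.

TASK

Pack the forming kit: set each of the three steel forming blocks (round, square and oblong) flat and right way up into the recess of its own shape in the dark wooden kit case, and only when all three are in, lay the emery stick lengthwise along the case over them, centred, in the notches of its two end posts. Leave the firebrick offcut and the glass jar where they stand, and let go of everything.

Things in the scene. Friction and masses are not known exactly. Their poses are not given: they have to be found in the camera images.
- disc_center (a point): Round steel bench block: a plain bright disc, 46 mm diameter, 28 mm high, about 0.36 kg, standing flat on the table. Point: its centre, half-way up (14 mm above its underside). z up.
- dapping_center (a point): Square steel dapping block, 44 x 44 x 28 mm high, about 0.4 kg, with four round dimples shown on top. Point: its centre, half-way up (14 mm above its underside). x and y along its sides, z up.
- swage_center (a point): Oblong steel swage block, 56 mm long (x) x 32 mm wide (y) x 28 mm high, about 0.33 kg, with three grooves 6 mm deep across its top (they run along y, so the 32 mm width is gripped on solid ridges and body). Point: its centre, half-way up (14 mm above its underside). z up.
- stick_center (a point): Emery stick: flat wooden stick, 290 mm long (x) x 26 mm wide (y) x 14 mm thick, 75 g, most of its length wrapped in black abrasive, lying flat to the right of the case. Either end may point either way in the case. Point: its centre, half-way up (7 mm above its underside). z up.
- pocket_round: Cork insert, 76 (x) x 96 (y) x 11 mm, fixed in the case, its underside 8 mm above the table; the three lie in a row at 78 mm pitch, in an order that differs each time. In its middle a round, 58 mm diameter recess, 6 mm deep, with grey felt floor, for the round block. Origin: centre of its underside; recess floor 5 mm above it. x along the case, z up.
- pocket_square: Cork insert, 76 (x) x 96 (y) x 11 mm, fixed in the case, its underside 8 mm above the table; the three lie in a row at 78 mm pitch, in an order that differs each time. In its middle a square, 56 x 56 mm recess, 6 mm deep, with grey felt floor, for the square block. Origin: centre of its underside; recess floor 5 mm above it. x along the case, z up.
- pocket_oblong: Cork insert, 76 (x) x 96 (y) x 11 mm, fixed in the case, its underside 8 mm above the table; the three lie in a row at 78 mm pitch, in an order that differs each time. In its middle a 66 mm (x, along the case) x 42 mm (y, across the case) recess, 6 mm deep, with grey felt floor, for the oblong block, its length along the case. Origin: centre of its underside; recess floor 5 mm above it. x along the case, z up.
- case: Kit case, fixed: dark wooden board 272 (x) x 110 (y) x 8 mm, no side walls, with an end post 128 mm from the middle at +x and -x, each 16 mm thick, with a notch 40 mm wide (centred on y = 0) in its top: notch floor 60 mm above the table, cheeks up to 72 mm. Seated blocks reach 41 mm above the table. Origin: middle of the board's underside, on the table. x along the case, z up.
- brick_center (a point): Bystander: sandy-tan firebrick offcut, 46 x 46 x 32 mm high, loose among the blocks. Leave it. Point: its centre, half-way up.
- jar_center (a point): Bystander: small closed glass jar with a brass lid, 50 mm diameter, 46 mm high, loose among the blocks. Leave it. Point: its centre, half-way up.
Not all that is in view belongs to the job. What is shaped like the part that bears dapping_center but blue or purple is not meant.

How it is judged:
By the outcome, as a careful person would: the job done as asked, in the order asked, and still so for the second after the job is handed in, with the robot touching nothing.
It also fails if it takes over 109 s, if anything falls off the work surface, if the arm or the gripper's body presses on something with over 40 N, if the wrist force passes 120 N, or if a joint passes its speed limit or range.

## Working session

There is one attempt and no reset: what is moved stays moved. The work goes in short steps, Python scripts to look and compute and a tool call to move; the robot and the scene stay as the last step left them, time stands still between calls to the robot, and variables do not carry over. Pictures are saved under pics/ and viewed, at most 17 in all, crops included, and the job is handed in when it is done.

Besides the shell and the picture viewer there is one more tool, called after "Call:" as a command line: name --argument value ..., lists and objects as JSON in quotes. move_arm: Moves the arm, as the interface text tells. Its arguments: {"type":"object","properties":{"series":{"type":"array","items":{"type":"object","properties":{"fingers":{"type":"number"},"x":{"type":"number"},"y":{"type":"number"},"z":{"type":"number"},"wx":{"type":"number"},"wy":{"type":"number"},"wz":{"type":"number"}}}},"squeeze":{"type":"number"}},"required":["series"]}

```bash
mkdir -p pics; ls; cat > h.py <<'E'
import numpy as np, cv2
from cell import env
def px2w(name,u,v,z):
    p=env.camera_params(name);K=np.array(p["mtx"]);R=np.array(p["R"]);t=np.array(p["t"]).ravel()
    d=np.array([(u-K[0,2])/K[0,0],(v-K[1,2])/K[1,1]]);s=d.copy()
    for _ in range(30): s=d/(1+p["k1"]*(s@s))
    ray=R.T@np.array([s[0],s[1],1]);c=-R.T@t
    return c+ray*(z-c[2])/ray[2]
def w2px(name,X):
    p=env.camera_params(name);K=np.array(p["mtx"]);c=np.array(p["R"])@np.array(X)+np.array(p["t"]).ravel()
    s=c[:2]/c[2];s=s*(1+p["k1"]*(s@s));return K[0,0]*s[0]+K[0,2],K[1,1]*s[1]+K[1,2]
E
python3 - <<'E'
from h import *
for n in ("top","scene"):
    im=env.get_image(n);cv2.imwrite(f"pics/{n}0_raw.png",im);cv2.imwrite(f"pics/{n}0.png",cv2.resize(im,(800,600),interpolation=cv2.INTER_CUBIC))
    p=env.camera_params(n);print(n,np.round(-np.array(p["R"]).T@np.array(p["t"]).ravel(),3),np.array(p["mtx"])[0,0],p["k1"])
print(env.get_state())
E
```

```text
pics
top [0.445 0.021 1.294] 447.45159654521217 -0.16195356843242073
scene [1.112 0.666 0.768] 477.2262397576565 -0.1290331049770566
{'clock': 0.1, 'joint_positions': array([-1.32640100e+00,  1.31090637e-01,  1.48917896e+00,  1.09703491e-05,
        1.52299213e+00, -8.53863753e-02]), 'joint_vel': array([ 0.00050289, -0.00197595, -0.00219033, -0.0013545 ,  0.00116058,
        0.00122653]), 'joint_efforts': array([ 9.64734245e-04, -5.61344647e+01, -4.93093407e+01,  7.69859855e-02,
        2.91355076e-02, -6.44617467e-05]), 'tcp_pos': array([ 0.19420949, -0.56715453,  0.21768465]), 'tool_rot': array([ 9.86435978e-01,  1.64144341e-01, -6.08180594e-05, -8.32334628e-04]), 'ft_force': array([-0.34457047, -0.46061918,  0.51174137]), 'moment': array([-0.03129728,  0.05227373, -0.0589627 ]), 'gripper_force': 0.0, 'width': 0.09316362319136781}
```

View pics/top0.png

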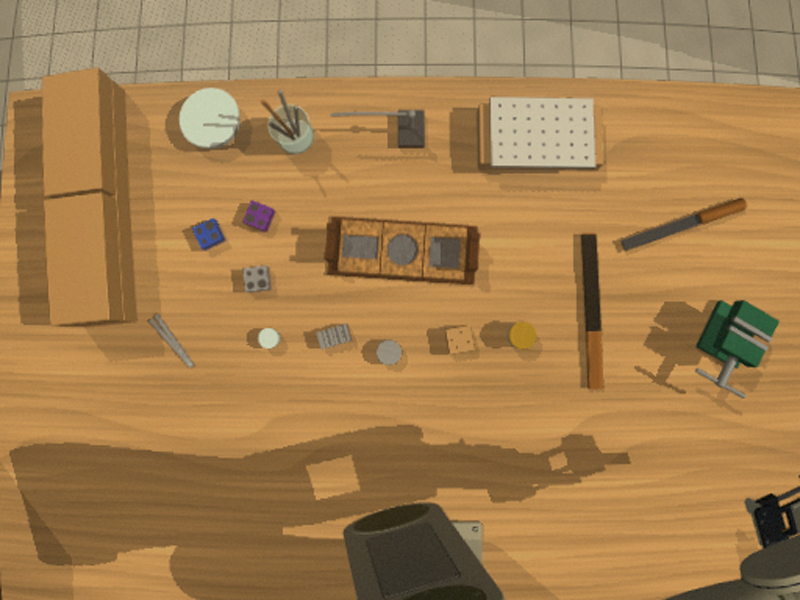

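View pics/scene0.png

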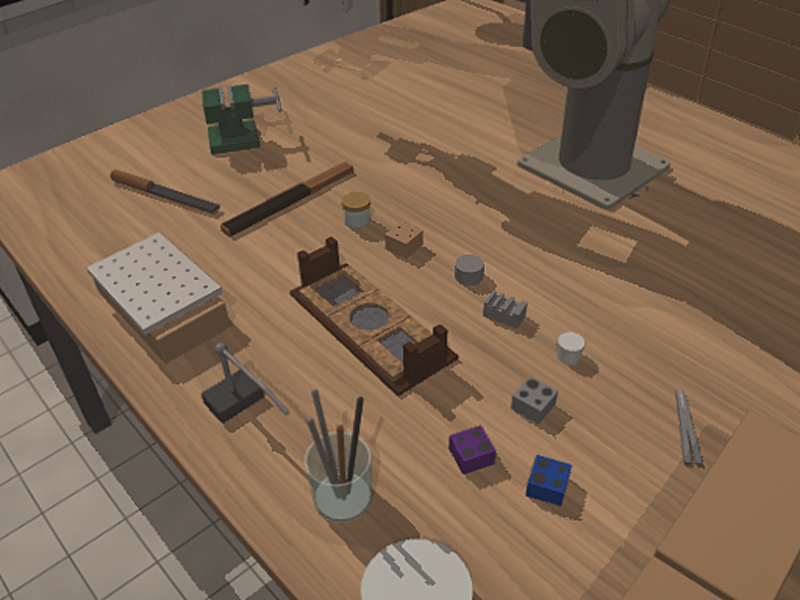

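The top picture (800x600) shows these candidates:
- **Square:** grey (256,279). Rejected: blue (208,234) and purple (258,215).
- **Round:** steel disc (389,352). Rejected: white pot (268,338) and brass-lid jar (523,335).
- **Oblong:** grooved block (334,337).
- **Stick:** (592,311). Rejected: the file with a handle (684,225).
- **Bystander:** brick (460,339).
- **Case:** centre about (402,250).

I'll check these in close crops.

```bash
python3 - <<'E'
import cv2
im=cv2.imread("pics/top0_raw.png")
cv2.imwrite("pics/c1.png",cv2.resize(im[160:240,150:265],None,fx=6.9,fy=6.9,interpolation=cv2.INTER_CUBIC)) 
cv2.imwrite("pics/c2.png",cv2.resize(im[132:187,203:311],None,fx=7.4,fy=7.4,interpolation=cv2.INTER_CUBIC))
E
```

```text
(no output)
```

View pics/c1.png

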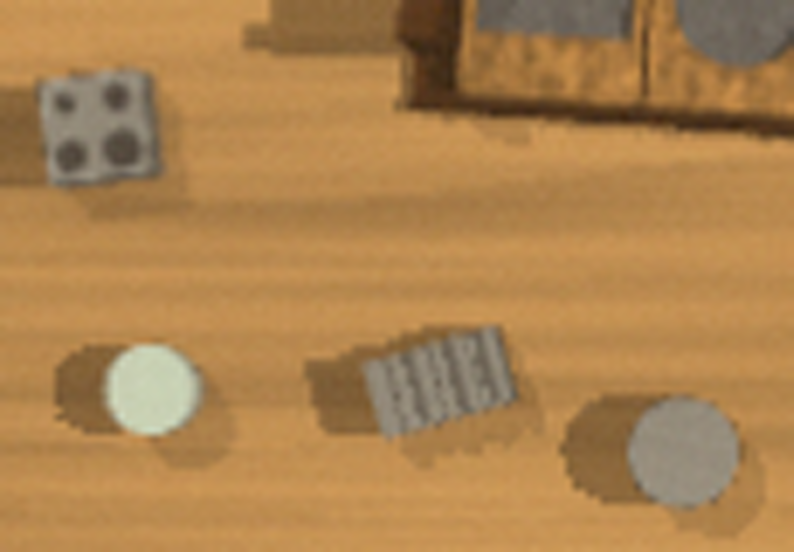

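View pics/c2.png

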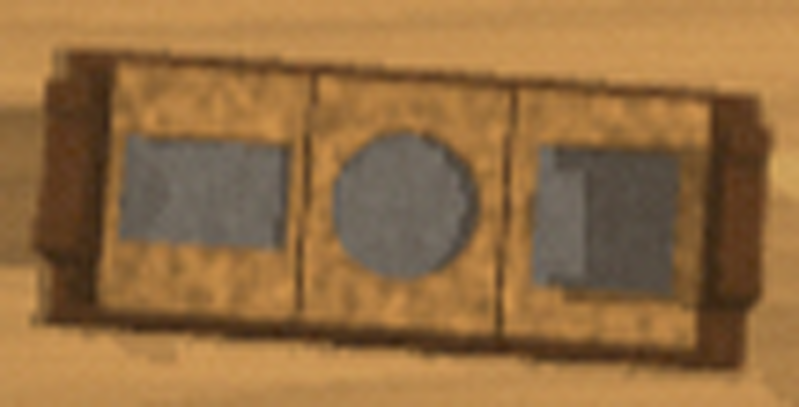

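Crop 1 confirms the grey dapping block (corners (39,80),(148,70),(160,172),(50,185)), the swage (corners (363,362),(497,327),(516,398),(388,438)) and the disc (centre (684,452)). Crop 2 shows the recesses left to right as oblong, round (404,204) and square. The stick is next.

```bash
python3 - <<'E'
from h import *
im=cv2.imread("pics/top0_raw.png")
cv2.imwrite("pics/c3.png",cv2.resize(im[142:256,352:412],None,fx=5.2,fy=5.2,interpolation=cv2.INTER_CUBIC))
def W(pts,s,o,z): return np.array([px2w("top",(u+.5)/s-.5+o[0],(v+.5)/s-.5+o[1],z) for u,v in pts])
def rep(n,P):
    print(n,np.round(P.mean(0),4)); q=np.roll(P,-1,0)-P
    print("  len",np.round(np.hypot(q[:,0],q[:,1]),4),"yaw",np.round(np.degrees(np.arctan2(q[:,1],q[:,0])),1))
A=(6.9,(150,160));B=(7.4,(203,132))
rep("dap",W([(39,80),(148,70),(160,172),(50,185)],*A,.028))
rep("swage",W([(363,362),(497,327),(516,398),(388,438)],*A,.028))
print("disc",W([(684,452)],*A,.028))
rep("cork",W([(118,65),(714,96),(697,345),(97,310)],*B,.019))
rep("obl",W([(122,135),(290,143),(282,248),(118,240)],*B,.016))
print("round",W([(404,204)],*B,.016))
rep("board",W([(65,50),(762,97),(740,368),(35,322)],*B,.008))
E
```

```text
dap [0.5541 0.306  0.028 ]
  len [0.0463 0.0429 0.0467 0.0442] yaw [ -85.2 -172.6   96.4    6.9]
swage [0.4486 0.1627 0.028 ]
  len [0.0571 0.0302 0.0552 0.0329] yaw [ -75.5 -164.9  107.3   18.5]
disc [[0.41949689 0.06292077 0.028     ]]
cork [0.6081 0.0379 0.019 ]
  len [0.2325 0.0975 0.2327 0.0963] yaw [-93.3 175.5  86.4  -4.6]
obl [0.6135 0.117  0.016 ]
  len [0.0657 0.0413 0.064  0.0413] yaw [-93.1 175.7  86.9  -1.9]
round [[0.60820927 0.03871213 0.016     ]]
board [0.6075 0.0405 0.008 ]
  len [0.2747 0.1071 0.2759 0.1081] yaw [-94.2 174.7  86.   -5.9]
```

View pics/c3.png

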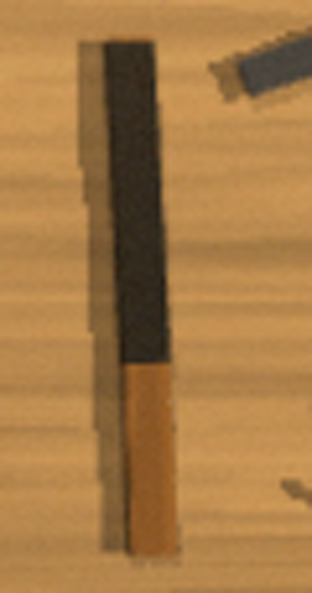

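```bash
cat >> h.py <<'E'
def go(x,y,z,clos):
    "shift needed from measured TCP, and turn for closing line yaw (deg)"
    from scipy.spatial.transform import Rotation as Ro
    s=env.get_state();M=Ro.from_quat(s["tool_rot"]).as_matrix();c=np.degrees(np.arctan2(M[1,1],M[0,1]))
    d=(clos-c+90)%180-90
    print("shift",np.round(np.array([x,y,z])-s["tcp_pos"],4),"wz",round(d,2),"tilt",np.round(M[:2,2],4),"t",round(s["clock"],2),"j",np.round(s["joint_positions"],2),"w",round(s["width"],4),"F",np.round(s["ft_force"],1),"g",s["gripper_force"])
E
python3 - <<'E'
from h import *
P=np.array([px2w("top",(u+.5)/5.2-.5+352,(v+.5)/5.2-.5+142,.014) for u,v in [(108,41),(155,41),(178,553),(130,553)]])
q=np.roll(P,-1,0)-P
print("stick",P.mean(0),np.hypot(q[:,0],q[:,1]),np.degrees(np.arctan2(q[:,1],q[:,0])))
print("brick",px2w("top",460/1.5625,339/1.5625,.032),"jar",px2w("top",523/1.5625,335/1.5625,.046))
go(.4195,.063,.2,-3.4)
E
```

```text
stick [ 0.49364988 -0.31361104  0.014     ] [0.02687223 0.28548494 0.02716411 0.28499496] [ -89.83809152 -178.46031913   89.14238409    1.48421846]
brick [ 0.44196819 -0.06593415  0.032     ] jar [ 0.44850656 -0.17788959  0.046     ]
shift [ 0.2253  0.6302 -0.0177] wz 67.7 tilt [-0.0004  0.0016] t 0.1 j [-1.33  0.13  1.49  0.    1.52 -0.09] w 0.0932 F [-0.3 -0.5  0.5] g 0.0
```

Call:
move_arm --series '[{"x":0.0188,"y":0.0525,"wz":5.64},{"x":0.0188,"y":0.0525,"wz":5.64},{"x":0.0188,"y":0.0525,"wz":5.64},{"x":0.0188,"y":0.0525,"wz":5.64},{"x":0.0188,"y":0.0525,"wz":5.64},{"x":0.0188,"y":0.0525,"wz":5.64},{"x":0.0188,"y":0.0525,"wz":5.64},{"x":0.0188,"y":0.0525,"wz":5.64},{"x":0.0188,"y":0.0525,"wz":5.64},{"x":0.0188,"y":0.0525,"wz":5.64},{"x":0.0188,"y":0.0525,"wz":5.64},{"x":0.0188,"y":0.0525,"wz":5.64}]'

```text
invalid input at $.series[0]: expected keys fingers, x, y, z, wx, wy, wz
```

```bash
python3 -c "
from h import *
go(.4195,.063,.009,-3.4)"
```

```text
shift [ 0.2253  0.6302 -0.2087] wz 67.7 tilt [-0.0004  0.0016] t 0.1 j [-1.33  0.13  1.49  0.    1.52 -0.09] w 0.0932 F [-0.3 -0.5  0.5] g 0.0
```

Call:
move_arm --series '[{"fingers":100,"x":0.0188,"y":0.0525,"z":0,"wx":0,"wy":0,"wz":5.64},{"fingers":100,"x":0.0188,"y":0.0525,"z":0,"wx":0,"wy":0,"wz":5.64},{"fingers":100,"x":0.0188,"y":0.0525,"z":0,"wx":0,"wy":0,"wz":5.64},{"fingers":100,"x":0.0188,"y":0.0525,"z":0,"wx":0,"wy":0,"wz":5.64},{"fingers":100,"x":0.0188,"y":0.0525,"z":0,"wx":0,"wy":0,"wz":5.64},{"fingers":100,"x":0.0188,"y":0.0525,"z":0,"wx":0,"wy":0,"wz":5.64},{"fingers":100,"x":0.0188,"y":0.0525,"z":0,"wx":0,"wy":0,"wz":5.64},{"fingers":100,"x":0.0188,"y":0.0525,"z":0,"wx":0,"wy":0,"wz":5.64},{"fingers":100,"x":0.0188,"y":0.0525,"z":0,"wx":0,"wy":0,"wz":5.64},{"fingers":100,"x":0.0188,"y":0.0525,"z":0,"wx":0,"wy":0,"wz":5.64},{"fingers":100,"x":0.0188,"y":0.0525,"z":0,"wx":0,"wy":0,"wz":5.64},{"fingers":100,"x":0.0188,"y":0.0525,"z":0,"wx":0,"wy":0,"wz":5.64}]'

```text
clock: 1.6
tcp_pos: [0.4201, 0.0643, 0.2185]
tool_rot: [0.727, 0.687, 0.0, 0.0]
ft_force: [-0.1, -0.4, -0.3]
width: 0.0929
gripper_force: 0.0
```

```bash
python3 -c "
from h import *
go(.4195,.063,.009,-3.4)"
```

```text
shift [-0.0006 -0.0013 -0.2095] wz -0.18 tilt [ 0.0002 -0.0002] t 1.6 j [ 0.03 -0.36  1.94 -0.    1.56  0.09] w 0.0929 F [-0.1 -0.4 -0.3] g 0.0
```

Call:
move_arm --series '[{"fingers":100,"x":-0.0003,"y":-0.0006,"z":-0.045,"wx":0,"wy":0,"wz":0},{"fingers":100,"x":-0.0003,"y":-0.0006,"z":-0.045,"wx":0,"wy":0,"wz":0},{"fingers":100,"x":0,"y":0,"z":-0.045,"wx":0,"wy":0,"wz":0},{"fingers":100,"x":0,"y":0,"z":-0.04,"wx":0,"wy":0,"wz":0},{"fingers":100,"x":0,"y":0,"z":-0.02,"wx":0,"wy":0,"wz":0},{"fingers":100,"x":0,"y":0,"z":-0.0145,"wx":0,"wy":0,"wz":0},{"fingers":0,"x":0,"y":0,"z":0,"wx":0,"wy":0,"wz":0},{"fingers":0,"x":0,"y":0,"z":0,"wx":0,"wy":0,"wz":0},{"fingers":0,"x":0,"y":0,"z":0,"wx":0,"wy":0,"wz":0},{"fingers":0,"x":0,"y":0,"z":0,"wx":0,"wy":0,"wz":0},{"fingers":0,"x":0,"y":0,"z":0,"wx":0,"wy":0,"wz":0},{"fingers":0,"x":0,"y":0,"z":0,"wx":0,"wy":0,"wz":0}]' --squeeze 35

```text
clock: 3.1
tcp_pos: [0.4199, 0.0611, 0.0095]
tool_rot: [0.728, 0.686, 0.0, 0.0]
ft_force: [1.7, -0.1, 1.8]
width: 0.0455
gripper_force: 35.0
```

```bash
python3 -c "
from h import *
go(.6082,.0385,.022,-3.4)"
```

```text
shift [ 0.1883 -0.0226  0.0125] wz 0.03 tilt [0.001 0.   ] t 3.1 j [ 0.02 -0.14  2.16  0.    1.12  0.08] w 0.0455 F [ 1.7 -0.1  1.8] g 35.00069975852966
```

Call:
move_arm --series '[{"fingers":0,"x":0,"y":0,"z":0.02,"wx":0,"wy":0,"wz":0},{"fingers":0,"x":0,"y":0,"z":0.03,"wx":0,"wy":0,"wz":0},{"fingers":0,"x":0.02,"y":-0.0025,"z":0.01,"wx":0,"wy":0,"wz":0},{"fingers":0,"x":0.035,"y":-0.005,"z":0,"wx":0,"wy":0,"wz":0},{"fingers":0,"x":0.035,"y":-0.005,"z":0,"wx":0,"wy":0,"wz":0},{"fingers":0,"x":0.035,"y":-0.005,"z":0,"wx":0,"wy":0,"wz":0},{"fingers":0,"x":0.035,"y":-0.005,"z":0,"wx":0,"wy":0,"wz":0},{"fingers":0,"x":0.028,"y":-0.002,"z":-0.01,"wx":0,"wy":0,"wz":0},{"fingers":0,"x":0,"y":0,"z":-0.02,"wx":0,"wy":0,"wz":0},{"fingers":0,"x":0,"y":0,"z":0,"wx":0,"wy":0,"wz":0}]' --squeeze 35

```text
clock: 4.35
tcp_pos: [0.6037, 0.0368, 0.0353]
tool_rot: [0.728, 0.686, -0.003, -0.003]
ft_force: [-0.7, -0.2, -3.7]
width: 0.0456
gripper_force: 35.0
```

```bash
python3 -c "
from h import *
go(.6082,.0365,.0235,-3.4)
im=env.get_image('scene');cv2.imwrite('pics/s1.png',cv2.resize(im[120:280,160:340],None,fx=4,fy=3.7,interpolation=cv2.INTER_CUBIC))"
```

```text
shift [ 0.0045 -0.0003 -0.0118] wz 0.02 tilt [-0.0073  0.0002] t 4.35 j [-0.02  0.31  1.63  0.    1.21  0.04] w 0.0456 F [-0.7 -0.2 -3.7] g 34.99919056892395
```

View pics/s1.png

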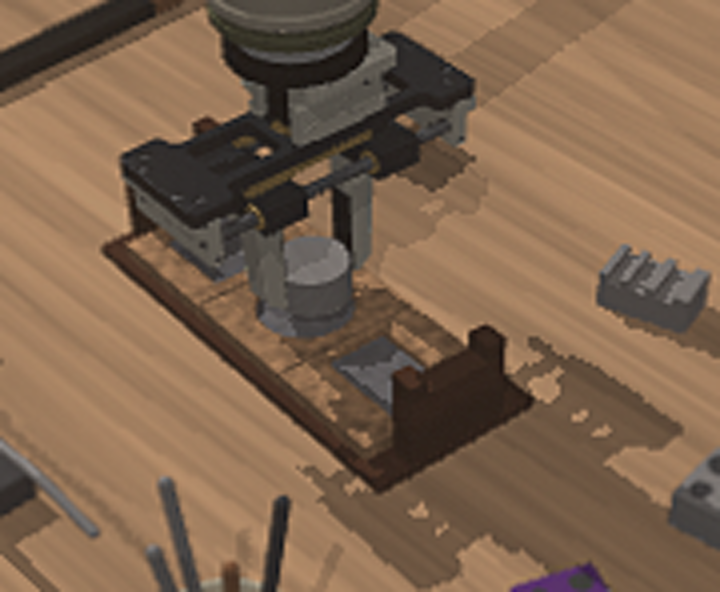

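The disc (310,300) is held above the round recess, so I'll lower and release.

Call:
move_arm --series '[{"fingers":0,"x":0.0045,"y":0,"z":0,"wx":0,"wy":0,"wz":0},{"fingers":0,"x":0,"y":0,"z":-0.006,"wx":0,"wy":0,"wz":0},{"fingers":0,"x":0,"y":0,"z":-0.0055,"wx":0,"wy":0,"wz":0},{"fingers":0,"x":0,"y":0,"z":0,"wx":0,"wy":0,"wz":0},{"fingers":0,"x":0,"y":0,"z":0,"wx":0,"wy":0,"wz":0}]' --squeeze 35

```text
clock: 5.03
tcp_pos: [0.6118, 0.0367, 0.0276]
tool_rot: [0.728, 0.686, -0.0, -0.0]
ft_force: [0.4, -0.5, -2.5]
width: 0.0453
gripper_force: 35.0
```

```bash
python3 -c "
from h import *
go(.6082,.0365,.0235,-3.4)"
```

```text
shift [-0.0036 -0.0002 -0.0041] wz 0.02 tilt [-0.0001  0.    ] t 5.03 j [-0.02  0.33  1.62  0.    1.19  0.04] w 0.0453 F [ 0.4 -0.5 -2.5] g 34.99907433986664
```

Call:
move_arm --series '[{"fingers":0,"x":-0.0036,"y":0,"z":0,"wx":0,"wy":0,"wz":0},{"fingers":0,"x":0,"y":0,"z":-0.0042,"wx":0,"wy":0,"wz":0},{"fingers":0,"x":0,"y":0,"z":0,"wx":0,"wy":0,"wz":0},{"fingers":0,"x":0,"y":0,"z":0,"wx":0,"wy":0,"wz":0},{"fingers":70,"x":0,"y":0,"z":0,"wx":0,"wy":0,"wz":0},{"fingers":70,"x":0,"y":0,"z":0,"wx":0,"wy":0,"wz":0},{"fingers":70,"x":0,"y":0,"z":0,"wx":0,"wy":0,"wz":0}]' --squeeze 35

```text
clock: 5.9
tcp_pos: [0.6086, 0.0366, 0.0239]
tool_rot: [0.728, 0.686, 0.0, 0.0]
ft_force: [0.6, -0.1, -0.2]
width: 0.0643
gripper_force: 0.0
```

```bash
python3 -c "
from h import *
go(.4486,.1627,.1,16.4)"
```

```text
shift [-0.16    0.1261  0.0761] wz 19.83 tilt [ 0.0007 -0.    ] t 5.9 j [-0.02  0.33  1.63  0.    1.18  0.04] w 0.0643 F [ 0.6 -0.1 -0.2] g 0.0
```

Call:
move_arm --series '[{"fingers":70,"x":0,"y":0,"z":0.035,"wx":0,"wy":0,"wz":0},{"fingers":70,"x":0,"y":0,"z":0.041,"wx":0,"wy":0,"wz":0},{"fingers":70,"x":-0.032,"y":0.0252,"z":0,"wx":0,"wy":0,"wz":4},{"fingers":70,"x":-0.032,"y":0.0252,"z":0,"wx":0,"wy":0,"wz":4},{"fingers":70,"x":-0.032,"y":0.0252,"z":0,"wx":0,"wy":0,"wz":4},{"fingers":70,"x":-0.032,"y":0.0252,"z":0,"wx":0,"wy":0,"wz":4},{"fingers":70,"x":-0.032,"y":0.0252,"z":0,"wx":0,"wy":0,"wz":3.8},{"fingers":70,"x":0,"y":0,"z":0,"wx":0,"wy":0,"wz":0},{"fingers":70,"x":0,"y":0,"z":0,"wx":0,"wy":0,"wz":0}]'

```text
clock: 7.02
tcp_pos: [0.449, 0.1625, 0.0999]
tool_rot: [0.599, 0.801, 0.0, 0.001]
ft_force: [0.3, -0.6, 0.0]
width: 0.0652
gripper_force: 0.0
```

```bash
python3 -c "
from h import *
go(.4486,.1627,.009,16.4)"
```

```text
shift [-0.0004  0.0002 -0.0909] wz 0.04 tilt [ 0.0014 -0.    ] t 7.03 j [ 0.24 -0.12  1.96 -0.    1.3  -0.05] w 0.0652 F [ 0.3 -0.6  0. ] g 0.0
```

Call:
move_arm --series '[{"fingers":70,"x":0,"y":0,"z":-0.04,"wx":0,"wy":0,"wz":0},{"fingers":70,"x":0,"y":0,"z":-0.035,"wx":0,"wy":0,"wz":0},{"fingers":70,"x":0,"y":0,"z":-0.0155,"wx":0,"wy":0,"wz":0},{"fingers":70,"x":0,"y":0,"z":0,"wx":0,"wy":0,"wz":0},{"fingers":0,"x":0,"y":0,"z":0,"wx":0,"wy":0,"wz":0},{"fingers":0,"x":0,"y":0,"z":0,"wx":0,"wy":0,"wz":0},{"fingers":0,"x":0,"y":0,"z":0,"wx":0,"wy":0,"wz":0},{"fingers":0,"x":0,"y":0,"z":0,"wx":0,"wy":0,"wz":0},{"fingers":0,"x":0,"y":0,"z":0,"wx":0,"wy":0,"wz":0}]' --squeeze 35

```text
clock: 8.15
tcp_pos: [0.4488, 0.1628, 0.0096]
tool_rot: [0.599, 0.801, 0.0, 0.0]
ft_force: [-0.2, 0.1, 4.2]
width: 0.0318
gripper_force: 35.0
```

```bash
python3 -c "
from h import *
go(.6130,.1165,.0235,-3.4)"
```

```text
shift [ 0.1642 -0.0463  0.0139] wz -19.78 tilt [0.0012 0.0003] t 8.15 j [ 0.24  0.01  2.02  0.    1.11 -0.05] w 0.0318 F [-0.2  0.1  4.2] g 34.999967738986015
```

Call:
move_arm --series '[{"fingers":0,"x":0,"y":0,"z":0.025,"wx":0,"wy":0,"wz":0},{"fingers":0,"x":0,"y":0,"z":0.03,"wx":0,"wy":0,"wz":0},{"fingers":0,"x":0.0328,"y":-0.0093,"z":0,"wx":0,"wy":0,"wz":-4},{"fingers":0,"x":0.0328,"y":-0.0093,"z":0,"wx":0,"wy":0,"wz":-4},{"fingers":0,"x":0.0328,"y":-0.0093,"z":0,"wx":0,"wy":0,"wz":-4},{"fingers":0,"x":0.0328,"y":-0.0093,"z":0,"wx":0,"wy":0,"wz":-4},{"fingers":0,"x":0.0328,"y":-0.0093,"z":0,"wx":0,"wy":0,"wz":-3.8},{"fingers":0,"x":0,"y":0,"z":-0.025,"wx":0,"wy":0,"wz":0},{"fingers":0,"x":0,"y":0,"z":0,"wx":0,"wy":0,"wz":0},{"fingers":0,"x":0,"y":0,"z":0,"wx":0,"wy":0,"wz":0},{"fingers":0,"x":0,"y":0,"z":0,"wx":0,"wy":0,"wz":0}]' --squeeze 35

```text
clock: 9.52
tcp_pos: [0.6126, 0.1164, 0.04]
tool_rot: [0.728, 0.686, 0.001, 0.0]
ft_force: [-0.5, 0.2, -2.0]
width: 0.032
gripper_force: 35.0
```

```bash
python3 -c "
from h import *
go(.6130,.1165,.0235,-3.4)
im=env.get_image('scene');cv2.imwrite('pics/s2.png',cv2.resize(im[140:270,180:340],None,fx=4.6,fy=4.6,interpolation=cv2.INTER_CUBIC))"
```

```text
shift [ 0.0004  0.0001 -0.0165] wz 0.0 tilt [0.0013 0.0001] t 9.53 j [0.11 0.34 1.58 0.   1.22 0.16] w 0.032 F [-0.5  0.2 -2. ] g 34.99939553439617
```

View pics/s2.png

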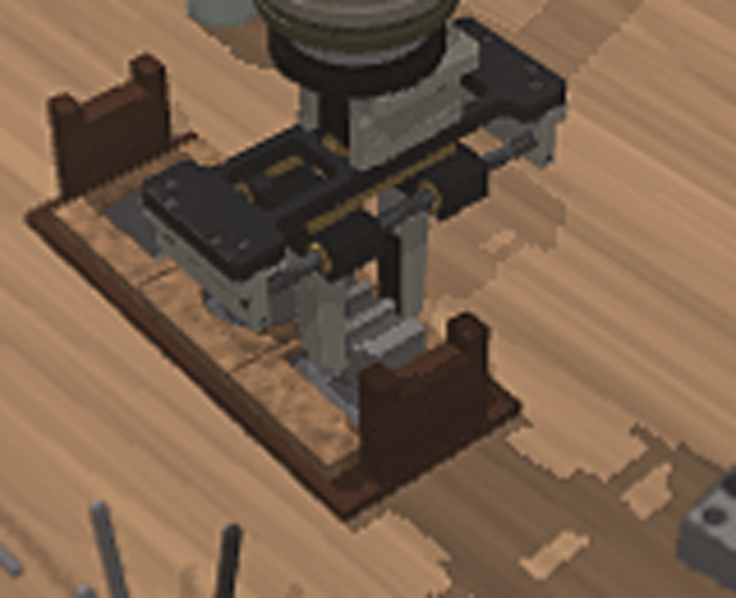

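The swage (380,330) is over the oblong recess and clear of the post. Lower, release and lift.

Call:
move_arm --series '[{"fingers":0,"x":0,"y":0,"z":-0.008,"wx":0,"wy":0,"wz":0},{"fingers":0,"x":0,"y":0,"z":-0.0083,"wx":0,"wy":0,"wz":0},{"fingers":0,"x":0,"y":0,"z":0,"wx":0,"wy":0,"wz":0},{"fingers":0,"x":0,"y":0,"z":0,"wx":0,"wy":0,"wz":0},{"fingers":0,"x":0,"y":0,"z":0,"wx":0,"wy":0,"wz":0},{"fingers":70,"x":0,"y":0,"z":0,"wx":0,"wy":0,"wz":0},{"fingers":70,"x":0,"y":0,"z":0,"wx":0,"wy":0,"wz":0},{"fingers":70,"x":0,"y":0,"z":0,"wx":0,"wy":0,"wz":0},{"fingers":70,"x":0,"y":0,"z":0.03,"wx":0,"wy":0,"wz":0},{"fingers":70,"x":0,"y":0,"z":0.046,"wx":0,"wy":0,"wz":0},{"fingers":70,"x":0,"y":0,"z":0.015,"wx":0,"wy":0,"wz":0}]' --squeeze 35

```text
clock: 10.95
tcp_pos: [0.6144, 0.1164, 0.1176]
tool_rot: [0.728, 0.686, 0.002, 0.002]
ft_force: [1.0, 0.2, 0.5]
width: 0.0651
gripper_force: 0.0
```

```bash
python3 -c "
from h import *
go(.5541,.306,.1,6.4)"
```

```text
shift [-0.0603  0.1896 -0.0176] wz 9.82 tilt [0.0057 0.0006] t 10.95 j [0.11 0.26 1.53 0.   1.35 0.16] w 0.0651 F [1.  0.2 0.5] g 0.0
```

Call:
move_arm --series '[{"fingers":75,"x":-0.012,"y":0.0379,"z":0,"wx":0,"wy":0,"wz":2},{"fingers":75,"x":-0.012,"y":0.0379,"z":0,"wx":0,"wy":0,"wz":2},{"fingers":75,"x":-0.012,"y":0.0379,"z":0,"wx":0,"wy":0,"wz":2},{"fingers":75,"x":-0.012,"y":0.0379,"z":0,"wx":0,"wy":0,"wz":2},{"fingers":75,"x":-0.012,"y":0.0379,"z":-0.02,"wx":0,"wy":0,"wz":1.8},{"fingers":75,"x":0,"y":0,"z":-0.03,"wx":0,"wy":0,"wz":0},{"fingers":75,"x":0,"y":0,"z":0,"wx":0,"wy":0,"wz":0},{"fingers":75,"x":0,"y":0,"z":0,"wx":0,"wy":0,"wz":0}]'

```text
clock: 11.95
tcp_pos: [0.5526, 0.3053, 0.0641]
tool_rot: [0.667, 0.745, 0.0, 0.0]
ft_force: [-0.1, -0.1, 0.9]
width: 0.07
gripper_force: 0.0
```

```bash
python3 -c "
from h import *
go(.5541,.306,.009,6.4)"
```

```text
shift [ 0.0015  0.0007 -0.0551] wz 0.06 tilt [ 0.0001 -0.    ] t 11.95 j [ 0.42  0.33  1.55 -0.    1.26  0.31] w 0.07 F [-0.1 -0.1  0.9] g 0.0
```

Call:
move_arm --series '[{"fingers":75,"x":0.0015,"y":0.0007,"z":-0.025,"wx":0,"wy":0,"wz":0},{"fingers":75,"x":0,"y":0,"z":-0.02,"wx":0,"wy":0,"wz":0},{"fingers":75,"x":0,"y":0,"z":-0.01,"wx":0,"wy":0,"wz":0},{"fingers":75,"x":0,"y":0,"z":0,"wx":0,"wy":0,"wz":0},{"fingers":0,"x":0,"y":0,"z":0,"wx":0,"wy":0,"wz":0},{"fingers":0,"x":0,"y":0,"z":0,"wx":0,"wy":0,"wz":0},{"fingers":0,"x":0,"y":0,"z":0,"wx":0,"wy":0,"wz":0},{"fingers":0,"x":0,"y":0,"z":0,"wx":0,"wy":0,"wz":0},{"fingers":0,"x":0,"y":0,"z":0,"wx":0,"wy":0,"wz":0}]' --squeeze 35

```text
clock: 13.08
tcp_pos: [0.5545, 0.3066, 0.0094]
tool_rot: [0.667, 0.745, 0.001, 0.0]
ft_force: [1.2, -1.3, 3.9]
width: 0.0437
gripper_force: 34.9
```

```bash
python3 -c "
from h import *
go(.6035,-.0393,.0235,-3.4)"
```

```text
shift [ 0.049  -0.3459  0.0141] wz -9.77 tilt [0.0015 0.0006] t 13.07 j [ 0.42  0.4   1.57 -0.    1.17  0.31] w 0.0437 F [ 1.2 -1.3  3.9] g 34.88479256629944
```

Call:
move_arm --series '[{"fingers":0,"x":0,"y":0,"z":0.03,"wx":0,"wy":0,"wz":0},{"fingers":0,"x":0,"y":0,"z":0.04,"wx":0,"wy":0,"wz":0},{"fingers":0,"x":0,"y":0,"z":0.03,"wx":0,"wy":0,"wz":0},{"fingers":0,"x":0.006,"y":-0.0432,"z":0.01,"wx":0,"wy":0,"wz":-1.2},{"fingers":0,"x":0.006,"y":-0.0432,"z":0,"wx":0,"wy":0,"wz":-1.2},{"fingers":0,"x":0.006,"y":-0.0432,"z":0,"wx":0,"wy":0,"wz":-1.2},{"fingers":0,"x":0.006,"y":-0.0432,"z":0,"wx":0,"wy":0,"wz":-1.2},{"fingers":0,"x":0.006,"y":-0.0432,"z":0,"wx":0,"wy":0,"wz":-1.2},{"fingers":0,"x":0.006,"y":-0.0432,"z":0,"wx":0,"wy":0,"wz":-1.2},{"fingers":0,"x":0.006,"y":-0.0432,"z":0,"wx":0,"wy":0,"wz":-1.2},{"fingers":0,"x":0.007,"y":-0.0432,"z":0,"wx":0,"wy":0,"wz":-1.4},{"fingers":0,"x":0,"y":0,"z":0,"wx":0,"wy":0,"wz":0}]' --squeeze 35

```text
clock: 14.58
tcp_pos: [0.6018, -0.0423, 0.1172]
tool_rot: [0.729, 0.684, -0.001, -0.001]
ft_force: [0.2, -0.4, -4.6]
width: 0.0437
gripper_force: 34.9
```

```bash
python3 -c "
from h import *
go(.6035,-.0393,.0235,-3.4)"
```

```text
shift [ 0.0017  0.003  -0.0937] wz 0.25 tilt [-0.0025 -0.0004] t 14.57 j [-0.15  0.21  1.59 -0.    1.35 -0.09] w 0.0437 F [ 0.2 -0.4 -4.6] g 34.889132380485535
```

Call:
move_arm --series '[{"fingers":0,"x":0,"y":0,"z":-0.035,"wx":0,"wy":0,"wz":0},{"fingers":0,"x":0,"y":0,"z":-0.035,"wx":0,"wy":0,"wz":0},{"fingers":0,"x":0,"y":0,"z":-0.006,"wx":0,"wy":0,"wz":0},{"fingers":0,"x":0,"y":0,"z":0,"wx":0,"wy":0,"wz":0},{"fingers":0,"x":0,"y":0,"z":0,"wx":0,"wy":0,"wz":0},{"fingers":0,"x":0,"y":0,"z":0,"wx":0,"wy":0,"wz":0}]' --squeeze 35

```text
clock: 15.32
tcp_pos: [0.604, -0.0393, 0.0444]
tool_rot: [0.728, 0.686, 0.001, 0.001]
ft_force: [0.3, 0.1, -3.6]
width: 0.0435
gripper_force: 34.9
```

```bash
python3 -c "
from h import *
go(.6035,-.0393,.0235,-3.4)
im=env.get_image('scene');cv2.imwrite('pics/s3.png',cv2.resize(im[130:260,170:310],None,fx=4.6,fy=4.6,interpolation=cv2.INTER_CUBIC))"
```

```text
shift [-0.0005  0.     -0.0209] wz 0.02 tilt [ 0.0027 -0.0004] t 15.32 j [-0.15  0.29  1.64  0.    1.21 -0.09] w 0.0435 F [ 0.3  0.1 -3.6] g 34.88937556743622
```

View pics/s3.png

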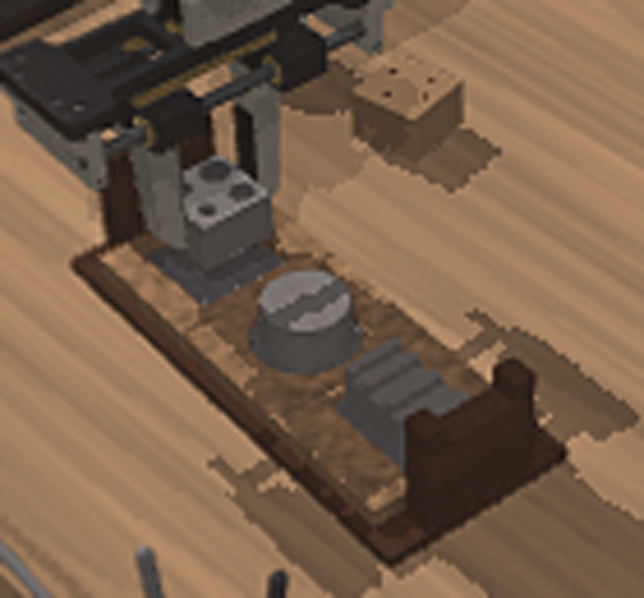

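The disc (305,315) and swage (400,385) are seated. The dapping block (225,215) is above the square recess, so I'll lower and release it.

Call:
move_arm --series '[{"fingers":0,"x":-0.0005,"y":0,"z":-0.011,"wx":0,"wy":0,"wz":0},{"fingers":0,"x":0,"y":0,"z":-0.0097,"wx":0,"wy":0,"wz":0},{"fingers":0,"x":0,"y":0,"z":0,"wx":0,"wy":0,"wz":0},{"fingers":0,"x":0,"y":0,"z":0,"wx":0,"wy":0,"wz":0},{"fingers":0,"x":0,"y":0,"z":0,"wx":0,"wy":0,"wz":0},{"fingers":75,"x":0,"y":0,"z":0,"wx":0,"wy":0,"wz":0},{"fingers":75,"x":0,"y":0,"z":0,"wx":0,"wy":0,"wz":0},{"fingers":75,"x":0,"y":0,"z":0,"wx":0,"wy":0,"wz":0},{"fingers":75,"x":0,"y":0,"z":0.035,"wx":0,"wy":0,"wz":0},{"fingers":75,"x":0,"y":0,"z":0.045,"wx":0,"wy":0,"wz":0},{"fingers":75,"x":0,"y":0,"z":0.045,"wx":0,"wy":0,"wz":0},{"fingers":75,"x":0,"y":0,"z":0,"wx":0,"wy":0,"wz":0}]' --squeeze 35

```text
clock: 16.88
tcp_pos: [0.6056, -0.0397, 0.1527]
tool_rot: [0.728, 0.686, 0.003, 0.004]
ft_force: [0.6, -0.2, 0.3]
width: 0.0696
gripper_force: 0.0
```

```bash
python3 -c "
from h import *
go(.4937,-.3136,.1,91.3)
im=env.get_image('top');cv2.imwrite('pics/t4.png',np.vstack([cv2.resize(im[132:187,203:311],None,fx=5,fy=5,interpolation=cv2.INTER_CUBIC)]))
im=env.get_image('scene');cv2.imwrite('pics/s4.png',cv2.resize(im[130:260,170:310],None,fx=4.6,fy=4.6,interpolation=cv2.INTER_CUBIC))"
```

```text
shift [-0.1119 -0.2739 -0.0527] wz -85.28 tilt [ 0.0093 -0.0014] t 16.88 j [-0.15  0.18  1.56  0.    1.4  -0.09] w 0.0696 F [ 0.6 -0.2  0.3] g 0.0
```

View pics/s4.png

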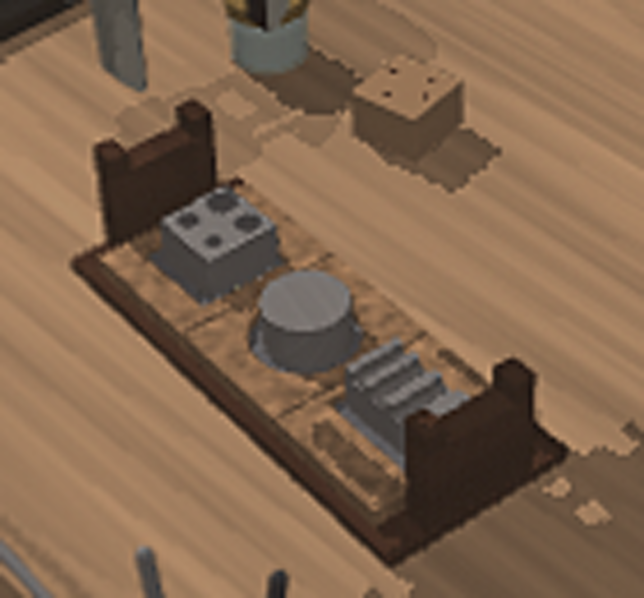

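All three blocks are seated: square (220,240), round (305,315), oblong (400,385). Now the stick.

Call:
move_arm --series '[{"fingers":60,"x":-0.014,"y":-0.0342,"z":0,"wx":0,"wy":0,"wz":-10.65},{"fingers":60,"x":-0.014,"y":-0.0342,"z":0,"wx":0,"wy":0,"wz":-10.65},{"fingers":60,"x":-0.014,"y":-0.0342,"z":0,"wx":0,"wy":0,"wz":-10.65},{"fingers":60,"x":-0.014,"y":-0.0342,"z":0,"wx":0,"wy":0,"wz":-10.65},{"fingers":60,"x":-0.014,"y":-0.0342,"z":0,"wx":0,"wy":0,"wz":-10.65},{"fingers":60,"x":-0.014,"y":-0.0342,"z":0,"wx":0,"wy":0,"wz":-10.65},{"fingers":60,"x":-0.014,"y":-0.0342,"z":0,"wx":0,"wy":0,"wz":-10.65},{"fingers":60,"x":-0.014,"y":-0.0342,"z":0,"wx":0,"wy":0,"wz":-10.65},{"fingers":60,"x":0,"y":0,"z":-0.05,"wx":0,"wy":0,"wz":0},{"fingers":60,"x":0,"y":0,"z":0,"wx":0,"wy":0,"wz":0},{"fingers":60,"x":0,"y":0,"z":0,"wx":0,"wy":0,"wz":0}]'

```text
clock: 18.35
tcp_pos: [0.49, -0.3122, 0.0968]
tool_rot: [1.0, 0.012, -0.001, -0.001]
ft_force: [-0.2, -0.2, 0.8]
width: 0.0558
gripper_force: 0.0
```

```bash
python3 -c "
from h import *
go(.4937,-.3136,.004,91.4)
im=env.get_image('scene');cv2.imwrite('pics/s5.png',cv2.resize(im[60:180,120:260],None,fx=5,fy=5,interpolation=cv2.INTER_CUBIC))
for z in (.007,):
  for d in (-.145,.145): print(w2px('scene',[.4937+d,-.3136+d*.026,.014]))"
```

```text
shift [ 0.0037 -0.0014 -0.0928] wz -0.02 tilt [-0.0013  0.0011] t 18.35 j [-0.66  0.17  1.67  0.    1.3   0.89] w 0.0558 F [-0.2 -0.2  0.8] g 0.0
(np.float64(224.21969197225854), np.float64(104.28248839391004))
(np.float64(143.98362643939208), np.float64(145.27179945017923))
```

View pics/s5.png

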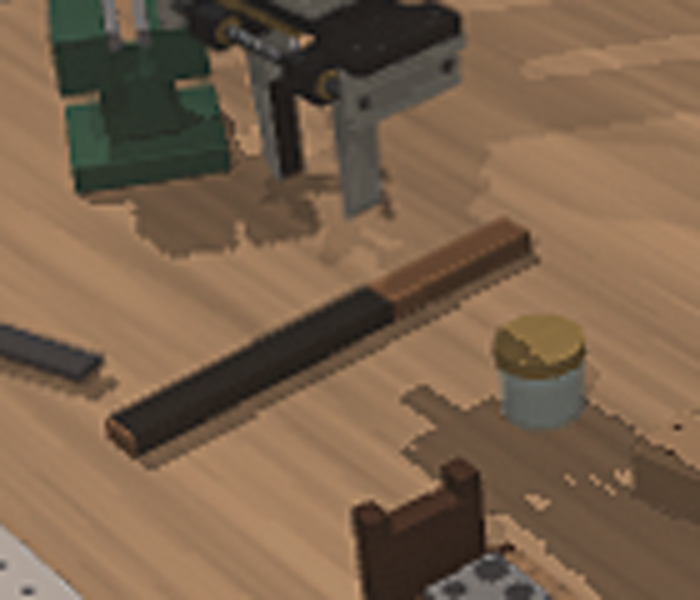

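The stick's top ends at about (518,226) and (122,430) match the predicted (521,221) and (120,426). Descend and grip.

Call:
move_arm --series '[{"fingers":60,"x":0.0037,"y":-0.0014,"z":-0.035,"wx":0,"wy":0,"wz":0},{"fingers":60,"x":0,"y":0,"z":-0.035,"wx":0,"wy":0,"wz":0},{"fingers":60,"x":0,"y":0,"z":-0.0145,"wx":0,"wy":0,"wz":0},{"fingers":60,"x":0,"y":0,"z":-0.0083,"wx":0,"wy":0,"wz":0},{"fingers":60,"x":0,"y":0,"z":0,"wx":0,"wy":0,"wz":0},{"fingers":0,"x":0,"y":0,"z":0,"wx":0,"wy":0,"wz":0},{"fingers":0,"x":0,"y":0,"z":0,"wx":0,"wy":0,"wz":0},{"fingers":0,"x":0,"y":0,"z":0,"wx":0,"wy":0,"wz":0},{"fingers":0,"x":0,"y":0,"z":0,"wx":0,"wy":0,"wz":0},{"fingers":0,"x":0,"y":0,"z":0,"wx":0,"wy":0,"wz":0}]' --squeeze 30

```text
clock: 19.65
tcp_pos: [0.4942, -0.3146, 0.0046]
tool_rot: [1.0, 0.012, 0.0, 0.0]
ft_force: [-0.6, -0.6, 4.2]
width: 0.0258
gripper_force: 30.0
```

```bash
python3 -c "
from h import *
go(.608,.0385,.19,-3.4)"
```

```text
shift [0.1138 0.3531 0.1854] wz 85.23 tilt [ 0.0006 -0.0005] t 19.65 j [-0.65  0.3   1.71 -0.    1.13  0.89] w 0.0258 F [-0.6 -0.6  4.2] g 30.000250339508057
```

Call:
move_arm --series '[{"fingers":0,"x":0,"y":0,"z":0.02,"wx":0,"wy":0,"wz":0},{"fingers":0,"x":0,"y":0,"z":0.04,"wx":0,"wy":0,"wz":0},{"fingers":0,"x":0,"y":0,"z":0.04,"wx":0,"wy":0,"wz":0},{"fingers":0,"x":0,"y":0,"z":0.04,"wx":0,"wy":0,"wz":0},{"fingers":0,"x":0.008,"y":0.025,"z":0.01,"wx":0,"wy":0,"wz":6},{"fingers":0,"x":0.008,"y":0.025,"z":0,"wx":0,"wy":0,"wz":6},{"fingers":0,"x":0.008,"y":0.025,"z":0,"wx":0,"wy":0,"wz":6},{"fingers":0,"x":0.008,"y":0.025,"z":0,"wx":0,"wy":0,"wz":6},{"fingers":0,"x":0.008,"y":0.025,"z":0,"wx":0,"wy":0,"wz":6},{"fingers":0,"x":0.008,"y":0.025,"z":0,"wx":0,"wy":0,"wz":6},{"fingers":0,"x":0.008,"y":0.025,"z":0,"wx":0,"wy":0,"wz":6},{"fingers":0,"x":0.008,"y":0.025,"z":0,"wx":0,"wy":0,"wz":6}]' --squeeze 30

```text
clock: 21.15
tcp_pos: [0.5582, -0.1133, 0.1554]
tool_rot: [0.908, 0.419, 0.0, 0.0]
ft_force: [0.4, 0.0, 0.2]
width: 0.0254
gripper_force: 30.0
```

Call:
move_arm --series '[{"fingers":0,"x":0.008,"y":0.025,"z":0,"wx":0,"wy":0,"wz":6},{"fingers":0,"x":0.008,"y":0.025,"z":0,"wx":0,"wy":0,"wz":6},{"fingers":0,"x":0.008,"y":0.025,"z":0,"wx":0,"wy":0,"wz":6},{"fingers":0,"x":0.008,"y":0.025,"z":0,"wx":0,"wy":0,"wz":6},{"fingers":0,"x":0.008,"y":0.025,"z":0,"wx":0,"wy":0,"wz":6},{"fingers":0,"x":0.008,"y":0.025,"z":0,"wx":0,"wy":0,"wz":6},{"fingers":0,"x":0,"y":0,"z":0,"wx":0,"wy":0,"wz":0},{"fingers":0,"x":0,"y":0,"z":0,"wx":0,"wy":0,"wz":0},{"fingers":0,"x":0,"y":0,"z":0,"wx":0,"wy":0,"wz":0}]' --squeeze 30

```text
clock: 22.28
tcp_pos: [0.6058, 0.0348, 0.1544]
tool_rot: [0.736, 0.677, -0.0, 0.0]
ft_force: [-0.3, 0.5, -1.1]
width: 0.0256
gripper_force: 30.0
```

```bash
python3 -c "
from h import *
go(.608,.0385,.1,-3.4)"
```

```text
shift [ 0.0022  0.0037 -0.0544] wz 1.33 tilt [ 0.0001 -0.0002] t 22.27 j [-0.03  0.19  1.55 -0.    1.41  0.06] w 0.0256 F [-0.3  0.5 -1.1] g 29.995945394039154
```

Call:
move_arm --series '[{"fingers":0,"x":0.0022,"y":0.0037,"z":0,"wx":0,"wy":0,"wz":1.33},{"fingers":0,"x":0,"y":0,"z":-0.035,"wx":0,"wy":0,"wz":0},{"fingers":0,"x":0,"y":0,"z":-0.033,"wx":0,"wy":0,"wz":0},{"fingers":0,"x":0,"y":0,"z":0,"wx":0,"wy":0,"wz":0},{"fingers":0,"x":0,"y":0,"z":0,"wx":0,"wy":0,"wz":0},{"fingers":0,"x":0,"y":0,"z":0,"wx":0,"wy":0,"wz":0}]' --squeeze 30

```text
clock: 23.02
tcp_pos: [0.6096, 0.0394, 0.0884]
tool_rot: [0.727, 0.686, 0.001, 0.001]
ft_force: [-0.9, -0.4, -0.1]
width: 0.0256
gripper_force: 30.0
```

```bash
python3 -c "
from h import *
go(.608,.0385,.0655,-3.4)
im=env.get_image('scene');cv2.imwrite('pics/s6.png',cv2.resize(im[120:260,160:310],None,fx=4.2,fy=4.2,interpolation=cv2.INTER_CUBIC))
im=env.get_image('top');cv2.imwrite('pics/t6.png',cv2.resize(im[132:187,203:311],None,fx=7.4,fy=7.4,interpolation=cv2.INTER_CUBIC))"
```

```text
shift [-0.0016 -0.0009 -0.0229] wz -0.1 tilt [ 0.0033 -0.    ] t 23.02 j [-0.02  0.25  1.6   0.    1.29  0.04] w 0.0256 F [-0.9 -0.4 -0.1] g 29.996081292629242
```

View pics/s6.png

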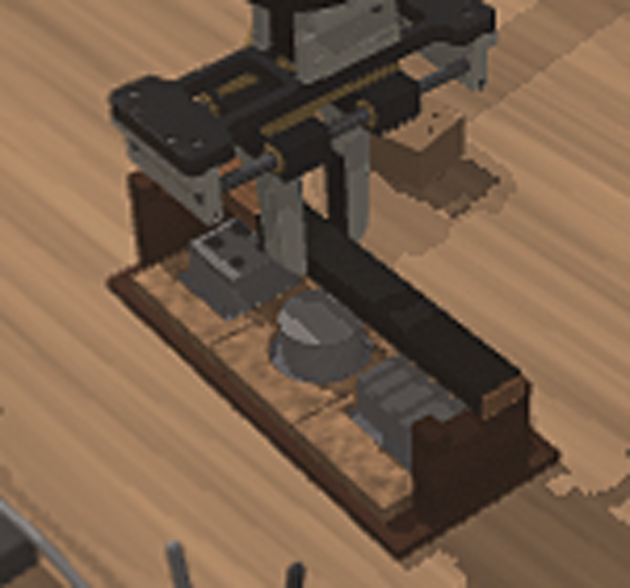

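View pics/t6.png

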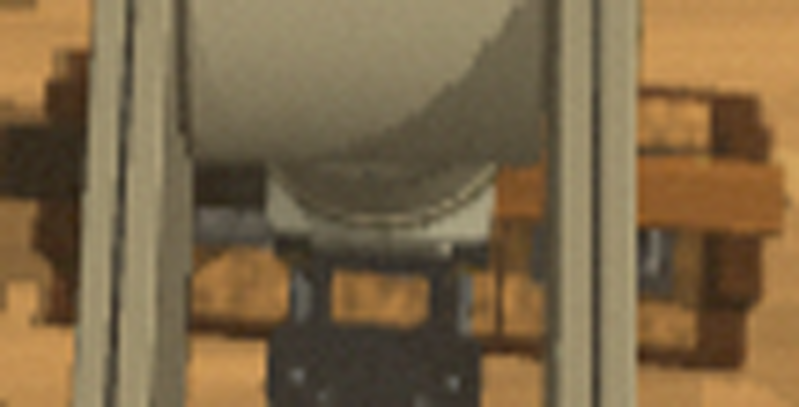

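```bash
python3 - <<'E'
from h import *
f=lambda u,v,s,o,n,z: px2w(n,(u+.5)/s-.5+o[0],(v+.5)/s-.5+o[1],z)
a=f(467,391,4.6,(170,130),'scene',.072);b=f(156,131,4.6,(170,130),'scene',.072)
print("posts",a,b,(a+b)/2,np.hypot(*(a-b)[:2]),np.degrees(np.arctan2(*(a-b)[1::-1])))
print("stick right end top",f(782,163,7.4,(203,132),'top',.098),f(780,235,7.4,(203,132),'top',.098))
print("stick near end scene",f(503,396,4.2,(160,120),'scene',.091))
s=env.get_state()["tcp_pos"]; d=np.array([.059,.998])
print("expected ends",s[:2]+.145*d,s[:2]-.145*d)
E
```

```text
posts [0.61734038 0.16115832 0.072     ] [ 0.60003091 -0.0884133   0.072     ] [0.60868565 0.03637251 0.072     ] 0.2501711661861913 86.0325055958778
stick right end top [ 0.61234149 -0.10017091  0.098     ] [ 0.58593781 -0.09911058  0.098     ]
stick near end scene [0.61739805 0.18503992 0.091     ]
expected ends [0.61782554 0.18410819] [ 0.60071554 -0.10531181]
```

The stick is above the notches, with its near end at (505,395). It's aligned to within about 2 mm. Lower, release and lift.

Call:
move_arm --series '[{"fingers":0,"x":-0.0013,"y":-0.0014,"z":0,"wx":0,"wy":0,"wz":0},{"fingers":0,"x":0,"y":0,"z":-0.012,"wx":0,"wy":0,"wz":0},{"fingers":0,"x":0,"y":0,"z":-0.006,"wx":0,"wy":0,"wz":0},{"fingers":0,"x":0,"y":0,"z":-0.004,"wx":0,"wy":0,"wz":0},{"fingers":0,"x":0,"y":0,"z":0,"wx":0,"wy":0,"wz":0},{"fingers":0,"x":0,"y":0,"z":0,"wx":0,"wy":0,"wz":0},{"fingers":0,"x":0,"y":0,"z":0,"wx":0,"wy":0,"wz":0}]' --squeeze 30

```text
clock: 24.0
tcp_pos: [0.6063, 0.038, 0.0646]
tool_rot: [0.727, 0.687, -0.0, -0.0]
ft_force: [-5.5, -0.5, 7.6]
width: 0.0259
gripper_force: 30.0
```

```bash
python3 -c "
from h import *
go(.608,.038,.0652,-3.6)"
```

```text
shift [ 0.0017 -0.      0.0006] wz -0.31 tilt [-0.0013 -0.0001] t 24.0 j [-0.02  0.27  1.62 -0.    1.25  0.04] w 0.0259 F [-5.5 -0.5  7.6] g 29.998177886009216
```

Call:
move_arm --series '[{"fingers":0,"x":0.0015,"y":0,"z":0.0005,"wx":0,"wy":0,"wz":0},{"fingers":0,"x":0,"y":0,"z":0,"wx":0,"wy":0,"wz":0},{"fingers":50,"x":0,"y":0,"z":0,"wx":0,"wy":0,"wz":0},{"fingers":50,"x":0,"y":0,"z":0,"wx":0,"wy":0,"wz":0},{"fingers":50,"x":0,"y":0,"z":0,"wx":0,"wy":0,"wz":0},{"fingers":50,"x":0,"y":0,"z":0.03,"wx":0,"wy":0,"wz":0},{"fingers":50,"x":0,"y":0,"z":0.05,"wx":0,"wy":0,"wz":0},{"fingers":50,"x":0,"y":0,"z":0.05,"wx":0,"wy":0,"wz":0},{"fingers":50,"x":-0.05,"y":0,"z":0,"wx":0,"wy":0,"wz":0},{"fingers":50,"x":-0.05,"y":0,"z":0,"wx":0,"wy":0,"wz":0},{"fingers":50,"x":-0.05,"y":0,"z":0,"wx":0,"wy":0,"wz":0},{"fingers":50,"x":0,"y":0,"z":0,"wx":0,"wy":0,"wz":0}]' --squeeze 30

```text
clock: 25.5
tcp_pos: [0.4553, 0.0382, 0.1938]
tool_rot: [0.727, 0.687, -0.0, -0.0]
ft_force: [0.6, 0.2, -0.3]
width: 0.0464
gripper_force: 0.0
```

```bash
python3 -c "
from h import *
im=env.get_image('scene');a=cv2.resize(im[100:270,150:320],None,fx=3.5,fy=3.5,interpolation=cv2.INTER_CUBIC)
im=env.get_image('top');b=cv2.resize(im[122:197,198:316],None,fx=5,fy=5,interpolation=cv2.INTER_CUBIC)
cv2.imwrite('pics/s7.png',a);cv2.imwrite('pics/t7.png',b)"
```

```text
(no output)
```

View pics/s7.png

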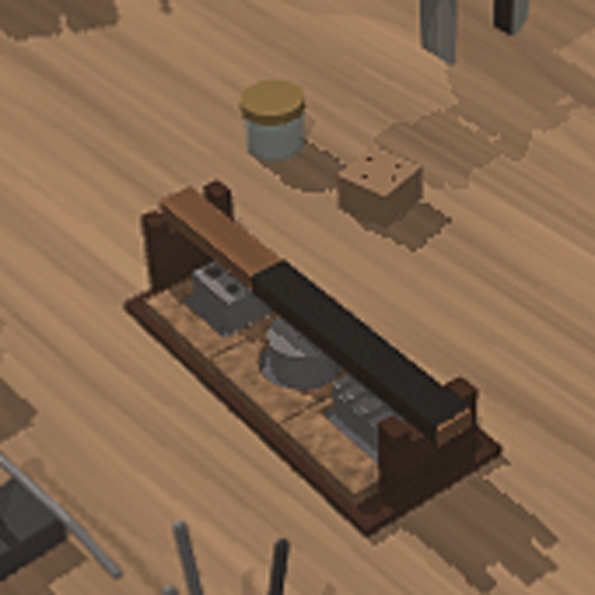

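View pics/t7.png

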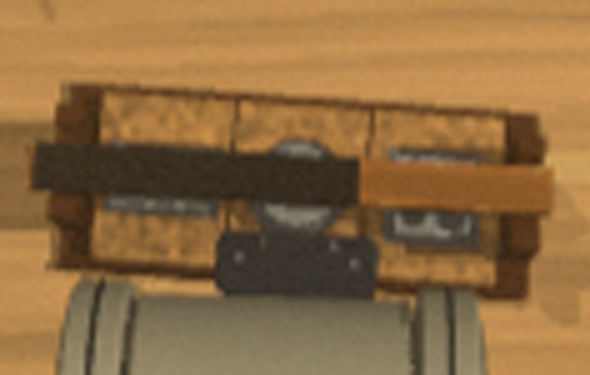

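```bash
python3 - <<'E'
from h import *
f=lambda u,v,z: px2w('top',(u+.5)/5-.5+198,(v+.5)/5-.5+122,z)
a=f(27,165,.074);b=f(554,190,.074);print("stick",a,b,(a+b)/2,np.hypot(*(a-b)[:2]))
g=lambda u,v,z: px2w('scene',(u+.5)/3.5-.5+150,(v+.5)/3.5-.5+100,z)
a=g(452,424,.067+.007);b=g(178,198,.074);print("scene stick",a,b,(a+b)/2)
im=env.get_image('top');r=cv2.resize(im[122:197,198:316],None,fx=5,fy=5,interpolation=cv2.INTER_CUBIC)
for v in (165,188): print(v,[int(x) for x in im[122+v//5,198:216].astype(int).sum(1)],[int(x) for x in im[122+v//5,298:316].astype(int).sum(1)])
a=f(50,205,.072);b=f(543,230,.072);print("posts outer",a,b,(a+b)/2,np.hypot(*(a-b)[:2]))
a=f(56,120,.072);b=f(548,150,.072);print("posts outer",a,b,(a+b)/2,np.hypot(*(a-b)[:2]))
E
```

```text
stick [0.61421977 0.18728936 0.074     ] [ 0.5990626  -0.10282584  0.074     ] [0.60664119 0.04223176 0.074     ] 0.29051086959604033
scene stick [0.62000088 0.18631955 0.074     ] [ 0.60219456 -0.09713523  0.074     ] [0.61109772 0.04459216 0.074     ]
165 [298, 294, 294, 291, 290, 273, 201, 148, 141, 142, 137, 136, 137, 139, 137, 150, 132, 139] [261, 265, 259, 267, 269, 268, 277, 297, 317, 389, 401, 451, 448, 452, 449, 450, 447, 450]
188 [295, 311, 309, 307, 299, 266, 184, 134, 132, 141, 130, 137, 123, 145, 145, 129, 133, 139] [275, 269, 267, 269, 278, 280, 268, 274, 273, 277, 318, 367, 384, 421, 414, 420, 416, 416]
posts outer [0.59216458 0.17462088 0.072     ] [ 0.57719618 -0.09670038  0.072     ] [0.58468038 0.03896025 0.072     ] 0.2717338453080506
posts outer [0.63950117 0.17163916 0.072     ] [ 0.62153237 -0.09999733  0.072     ] [0.63051677 0.03582091 0.072     ] 0.27223016163793434
```

The stick lies in both notches but sits about 5 mm towards +y lengthwise. I'll regrip it and centre it.

Call:
move_arm --series '[{"fingers":55,"x":0.05,"y":0,"z":0,"wx":0,"wy":0,"wz":0},{"fingers":55,"x":0.05,"y":0,"z":0,"wx":0,"wy":0,"wz":0},{"fingers":55,"x":0.053,"y":0,"z":0,"wx":0,"wy":0,"wz":0},{"fingers":55,"x":0,"y":0,"z":-0.03,"wx":0,"wy":0,"wz":0},{"fingers":55,"x":0,"y":0,"z":-0.04,"wx":0,"wy":0,"wz":0},{"fingers":55,"x":0,"y":0,"z":0,"wx":0,"wy":0,"wz":0},{"fingers":55,"x":0,"y":0,"z":0,"wx":0,"wy":0,"wz":0},{"fingers":55,"x":0,"y":0,"z":0,"wx":0,"wy":0,"wz":0}]' --squeeze 20

```text
clock: 26.65
tcp_pos: [0.613, 0.038, 0.1272]
tool_rot: [0.727, 0.686, 0.001, 0.001]
ft_force: [-0.0, -0.8, 0.0]
width: 0.0514
gripper_force: 0.0
```

```bash
python3 -c "
from h import *
go(.608,.0385,.0648,-3.4)"
```

```text
shift [-0.005   0.0005 -0.0624] wz -0.1 tilt [ 0.0038 -0.    ] t 26.65 j [-0.02  0.22  1.55  0.    1.36  0.04] w 0.0514 F [-0.  -0.8  0. ] g 0.0
```

Call:
move_arm --series '[{"fingers":55,"x":-0.005,"y":0,"z":0,"wx":0,"wy":0,"wz":0},{"fingers":55,"x":0,"y":0,"z":-0.03,"wx":0,"wy":0,"wz":0},{"fingers":55,"x":0,"y":0,"z":-0.025,"wx":0,"wy":0,"wz":0},{"fingers":55,"x":0,"y":0,"z":-0.007,"wx":0,"wy":0,"wz":0},{"fingers":55,"x":0,"y":0,"z":0,"wx":0,"wy":0,"wz":0},{"fingers":55,"x":0,"y":0,"z":0,"wx":0,"wy":0,"wz":0}]' --squeeze 20

```text
clock: 27.4
tcp_pos: [0.6074, 0.038, 0.0643]
tool_rot: [0.727, 0.686, 0.001, 0.001]
ft_force: [0.4, -0.5, 1.0]
width: 0.051
gripper_force: 0.0
```

```bash
python3 -c "
from h import *
go(.608,.0385,.0648,-3.4)"
```

```text
shift [0.0006 0.0005 0.0005] wz -0.1 tilt [ 0.0024 -0.0001] t 27.4 j [-0.02  0.27  1.62 -0.    1.25  0.04] w 0.051 F [ 0.4 -0.5  1. ] g 0.0
```

Call:
move_arm --series '[{"fingers":0,"x":0.0005,"y":0,"z":0,"wx":0,"wy":0,"wz":0},{"fingers":0,"x":0,"y":0,"z":0,"wx":0,"wy":0,"wz":0},{"fingers":0,"x":0,"y":0,"z":0,"wx":0,"wy":0,"wz":0},{"fingers":0,"x":0,"y":0,"z":0,"wx":0,"wy":0,"wz":0},{"fingers":0,"x":0,"y":0,"z":0.004,"wx":0,"wy":0,"wz":0},{"fingers":0,"x":0,"y":0,"z":0,"wx":0,"wy":0,"wz":0},{"fingers":0,"x":-0.0003,"y":-0.005,"z":0,"wx":0,"wy":0,"wz":0},{"fingers":0,"x":0,"y":0,"z":0,"wx":0,"wy":0,"wz":0},{"fingers":0,"x":0,"y":0,"z":0,"wx":0,"wy":0,"wz":0},{"fingers":0,"x":0,"y":0,"z":-0.0035,"wx":0,"wy":0,"wz":0},{"fingers":0,"x":0,"y":0,"z":0,"wx":0,"wy":0,"wz":0},{"fingers":0,"x":0,"y":0,"z":0,"wx":0,"wy":0,"wz":0}]' --squeeze 20

```text
clock: 28.9
tcp_pos: [0.6064, 0.0331, 0.063]
tool_rot: [0.727, 0.687, -0.0, -0.0]
ft_force: [-0.1, -0.2, -0.6]
width: 0.0257
gripper_force: 20.0
```

Call:
move_arm --series '[{"fingers":50,"x":0,"y":0,"z":0,"wx":0,"wy":0,"wz":0},{"fingers":50,"x":0,"y":0,"z":0,"wx":0,"wy":0,"wz":0},{"fingers":50,"x":0,"y":0,"z":0,"wx":0,"wy":0,"wz":0},{"fingers":50,"x":0,"y":0,"z":0.03,"wx":0,"wy":0,"wz":0},{"fingers":50,"x":0,"y":0,"z":0.05,"wx":0,"wy":0,"wz":0},{"fingers":50,"x":0,"y":0,"z":0.05,"wx":0,"wy":0,"wz":0},{"fingers":50,"x":-0.05,"y":0,"z":0,"wx":0,"wy":0,"wz":0},{"fingers":50,"x":-0.05,"y":0,"z":0,"wx":0,"wy":0,"wz":0},{"fingers":50,"x":-0.05,"y":0,"z":0,"wx":0,"wy":0,"wz":0},{"fingers":50,"x":0,"y":0,"z":0,"wx":0,"wy":0,"wz":0},{"fingers":50,"x":0,"y":0,"z":0,"wx":0,"wy":0,"wz":0}]'

```text
clock: 30.28
tcp_pos: [0.4572, 0.033, 0.1939]
tool_rot: [0.727, 0.686, 0.001, 0.001]
ft_force: [0.4, -0.1, -0.2]
width: 0.0462
gripper_force: 0.0
```

```bash
python3 -c "
from h import *
go(0,0,0,0)
a=cv2.resize(env.get_image('scene')[130:270,170:320],(420,392),interpolation=cv2.INTER_CUBIC)
b=cv2.resize(env.get_image('top')[122:197,203:311],(378,262),interpolation=cv2.INTER_CUBIC)
im=np.zeros((392,800,3),np.uint8);im[:,:420]=a;im[:262,422:]=b
cv2.imwrite('pics/f.png',im)"
```

```text
shift [-0.4572 -0.033  -0.1939] wz 3.3 tilt [ 0.002  -0.0001] t 30.27 j [-0.04 -0.25  1.9   0.    1.49  0.02] w 0.0462 F [ 0.4 -0.1 -0.2] g 0.0
```

View pics/f.png

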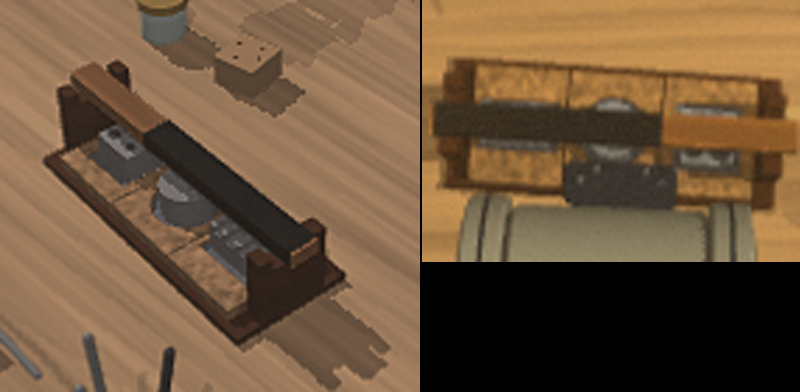

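The stick now overhangs both posts about evenly (right panel: ends at x≈433 and 797, posts at 443 and 783). All three blocks are seated beneath it, and the brick and jar are where they were.

```bash
python3 -c "
from cell import env
print(env.sign_off())"
```

```text
the job is handed in; nothing more can be done
None
```

The kit is packed and handed in at about 30 s: round, square and oblong blocks seated in their own recesses, then the emery stick laid in both end-post notches (regripped once to centre it), the brick and jar left in place, and the gripper open and clear.

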